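# Open the stuck glue jar

### The job

The black cap of the square white glue jar in the bench holder is stuck with dried glue: break it loose with a short hard anticlockwise twist, then spin it on easily until it comes up against its stop, where it lifts off. Set the cap down, not dropped, flat and right way up in the middle of the white dish. Keep the jar home in its holder throughout: do not pull it up, lean on it, drag it sideways or force the cap at the stop, do not crush the cap, and leave the other things on the table alone.

Things in the scene. Friction and masses are not known exactly. Their poses are not given: they have to be found in the camera images.
- jar: Square white plastic glue jar, loose, about 420 g: body 66 x 66 mm and 85 mm high with a flat square shoulder, above it a round neck 41 mm across whose rim is 107 mm above the underside. Origin: centre of its underside; z up along the neck axis. It stands in the holder with 1.5 mm play each side: the square cup keeps it from turning, only its weight keeps it down.
- cap: Round black ribbed plastic cap, 30 g, 58 mm across, 24 mm high, open below, on the jar's neck. Origin: centre of its lower edge, 2 mm above the jar's shoulder (87 mm above its underside); z up; its x axis is parallel to the jar's x when closed. It bears up to 90 N from each finger. Two lugs inside hook under two thread lands of the neck: 1 mm up-and-down play; it does not rise as it turns.
- cap_top (a point): Centre of the cap's flat top, 24 mm above the cap's origin. It opens anticlockwise: dried glue holds it until 0.7 to 1 N m turns it through the first 0.5 rad (grip firmly or the fingers slip round it); then it turns freely until, 1.5 to 2.65 rad from closed (not the same each time), it meets a stop. Only in the last 0.2 rad before the stop does it lift off; sooner it takes the jar along (about 4.5 N).
- holder: Steel holder screwed to the table: 112 x 112 mm flange plate 4 mm thick, on it a square cup 75 x 75 mm outside, 69 x 69 mm inside, its rim 52 mm above the table. Origin: centre of its underside on the table; the jar stands on its inner floor 7 mm above the table, so that the closed cap's top is 118 mm above the table. Beside the twist the jar bears about 20 N of side or down push.
- dish: Shallow round white dish, 160 mm across, rim 13 mm high, flat inner floor about 90 mm across and 5 mm above the table. Origin: centre of its underside on the table.
- gift_near: Bystander: dark gift box 66 x 66 x 42 mm. Origin: centre of its underside.
- gift_far: Bystander: a second dark gift box 66 x 66 x 42 mm. Origin: centre of its underside.
- spare_pot: Bystander: small round white glue pot with a black cap, 48 mm across, 66 mm high, standing on the table. Origin: centre of its underside.
- brush: Bystander: glue brush 190 mm long lying on the table, along its x axis. Origin: middle of its underside.
- emblem_bowl: Bystander: small steel bowl 72 mm across, 22 mm high. Origin: centre of its underside.
- tape_roll: Bystander: cardboard tape core lying flat, 84 mm across, 24 mm high. Origin: centre of its underside.
- gilt: Bystander: small gilt metal flower, 24 mm across, 3 mm thick, lying on the table. Origin: centre of its underside.
Mind the look-alikes: they are no part of the job. Of the things like the cap, leave any that is purple or red; of the rest the larger one is meant.

How it is judged:
On the way, in this order (a step that is already met when the one before it is completed fails the run):
1. the cap is broken loose and turned at least 0.5 rad, still on the jar, with the jar home in its holder (angle between the x axis of cap and the x axis of jar, either way round above 0.5 rad and z of cap in the frame of jar below 0.093 m and z of jar in the frame of holder below 0.011 m and angle between jar's own z axis and vertical below 0.07 rad), for 0.1 s.
2. the cap is lifted clear of the neck with the jar home in its holder (z of cap in the frame of jar above 0.115 m and z of jar in the frame of holder below 0.011 m and angle between jar's own z axis and vertical below 0.07 rad), for 0.1 s.
At the end, for the whole second after the job is handed in: The cap lies right way up and flat on the dish's inner floor (tilt under 0.1 rad, its axis within 30 mm of the dish's centre), let go and at rest; the dish is within 50 mm of where it was; the jar stands upright (within 0.07 rad) on the floor of its holder (within 4 mm) (horizontal distance between cap and dish below 0.03 m and z of cap in the frame of dish between 0.002 and 0.009 m and angle between cap's own z axis and vertical below 0.1 rad and linear speed of cap below 0.02 m/s and distance of dish from where it was at the start of the episode below 0.05 m and horizontal distance between jar and holder below 0.006 m and z of jar in the frame of holder below 0.011 m and angle between jar's own z axis and vertical below 0.07 rad); the robot touches nothing.
It fails at once if the jar pulled up in its holder by more than 10 mm (z of jar in the frame of holder above 0.017 m).
It fails at once if the jar leaned on, dragged or wrenched: more than 60 N between jar and holder (the twist alone gives 30 to 40) (contact force between jar and holder above 60 N).
It fails at once if the cap crushed: fingers pressing it with more than 200 N together (contact force between the fingers and cap above 200 N).
It fails at once if the cap dropped or flung (faster than 1.2 m/s) (linear speed of cap above 1.2 m/s).
It fails at once if another thing on the table moved by more than 30 mm (distance of any of gift_near, gift_far, spare_pot, brush, emblem_bowl, tape_roll, gilt from where it was at the start of the episode above 0.03 m).
It also fails if it takes over 64 s, if anything falls off the work surface, if the arm or the gripper's body presses on something with over 40 N, if the wrist force passes 120 N, or if a joint passes its speed limit or range.

### The arm

A 6-joint arm with a two-finger parallel gripper is mounted at the origin on the work surface. World frame = base frame: x ahead of the robot, y to its left, z up, the work surface at z = 0. Lengths are in m, angles in rad, forces in N, time in s.
With the tool pointing down it reaches from about 0.225 to 0.875 m from the base axis. Payload 3.4 kg.
Tool frame: the origin (TCP) lies between the finger pads; the fingertips stand 8 mm ahead of it and the grasp point (between the pads) lies 11 mm behind it; z points along the fingers, y is the line along which they close (so a half turn about z gives the same grasp; the last joint's range is limited). The gripper opens to 85 mm and grips with 20 to 120 N. Pads are 22 mm wide; open, the fingers measure 114 mm over their backs; the gripper's body (76 mm by 85 mm) begins 54 mm behind the grasp point. The pads swing forward as they close: fully open they stand 13 mm farther back than shut.
Start: joints at [0.986, 0.276, 1.505, -0, 1.361, -0.121], TCP at [0.257, 0.514, 0.239] pointing down, gripper open.
Joint ranges: [-2.89, 2.89], [-0.75, 2.08], [0.22, 2.7], [-1.18, 4.32], [0.11, 2.71], [-2.7, 2.7]. Speed limits (rad/s): [2.57, 2.57, 3.14, 3.14, 3.14, 3.14].

### API

Orientations are given as a unit quaternion [w, x, y, z].
In Python, from rig import manip, optics, finder gives the robot as it stands.
- The arm moves only by the tool servo_tool, never from a script. Its argument "increments" is a list of rows, each a list of 7 numbers: the shift along the tool's x, y, z in cm, then the turn, a rotation vector about the tool's x, y, z in degrees, then the closure, from -1 (fully open) to 1 (shut). In form: [[x, y, z, rx, ry, rz, gripper], ...]. A call has exactly 5 rows; each row shifts and turns the commanded pose from where the row before left it, along the tool's axes as they then stand; what a row does not reach is not made up. A row lasts 1/10 s, in which the tool goes at most 50 mm and 8.59 degrees, less where a joint would pass 70% of its speed; a pose out of reach is approached as far as the arm can. A call is refused whole if a number of a shift passes 5 or a number of a turn 8.59, either way. A call with a gripper value outside its range is refused whole. The fingers move at their own pace and stop on an object; "squeeze" is the grip in N (left out, the last holds). Time passes only in rows, so rows that do not move let the fingers close, or fill a call up. It gives the time, the measured TCP pose, the force, the opening and the grip force at its end, in the units of the state.
- manip.get_state(): the state, without advancing time (a new reading comes with each control period).
- optics.get_image(name): name is "scene" or "top" or "wrist"; returns the picture (480x640x3 uint8, red, green, blue); there is no depth.
- optics.get_calibration(name): a dict with "fov_y" (degrees; the focal length in pixels is half the picture's height over the tangent of half this angle, whatever the lens; pixels are square), "cx", "cy" (the principal point, pixels), "world_to_cam" (4x4, takes a point from world to camera coordinates). Camera axes: x right, y down, z forward; pixel columns grow to the right and rows downward; lengths in m; the calibration is good to about 2 mm. A picture is of the moment at which its call begins: read the wrist's pose just before it. get_calibration takes no time and is no camera call; for the wrist camera it gives the pose at the moment of the call.
- manip.sign_off(): hands the job in; it is judged then, once.
Trained networks look in the newest picture that a camera, given by its name, has taken for a name from the list of things; names that differ only in an ending like _2 or _b are one class to them, and where a whole thing is asked for, a point or a joint stands for the part that bears it (a point fixed in the world has none). Each returns a list of dicts, best first, with "p" (0 to 1); they miss things now and then, are a little off and sometimes report something else, mostly with a low value. They report only what shows in the picture. A call takes as long as a camera call. They do not tell look-alikes from the thing itself.
- finder.silhouettes(label, camera): "region" (480x640 bool, what is visible of it) and "box" ([centre column, centre row, width, height] in pixels, round what is visible of it).
- finder.tip_of(label, camera): "at" ([column, row] in pixels: a listed point, or the origin of a listed thing).
The state is a dict: "clock": time; "qpos": joint angles; "qd": joint speeds; "effort": joint torques, N m; "position": TCP position; "ee_rot": TCP orientation; "contact_force": force on the tool from outside, world axes, zero at the start; "moment": the same for the moment, N m; "width": finger opening in m; "gripper_force": force on a finger pad.
Only numpy, scipy, OpenCV 4.12 (cv2) and the standard library are available. Lean on these libraries where they do the work, as an engineer would, in place of code of your own. Each camera call takes 0.05 s, during which the arm holds its last target. There are 200 camera calls.

## Working session

There is one attempt and no reset: what is moved stays moved. The work goes in short steps, Python scripts to look and compute and a tool call to move; the robot and the scene stay as the last step left them, time stands still between calls to the robot, and variables do not carry over. Pictures are saved under pics/ and viewed, at most 10 in all, crops included, and the job is handed in when it is done.

Besides the shell and the picture viewer there is one more tool, called after "Call:" as a command line: name --pt "numbers of a row" for each row, then --argument value for the rest. servo_tool: Moves the arm, as the interface text tells. Its arguments: {"type":"object","properties":{"increments":{"type":"array","items":{"type":"array","items":{"type":"number"}}},"squeeze":{"type":"number"}},"required":["increments"]}

```bash
mkdir -p pics; cat > h.py <<'E'
import numpy as np, cv2
from rig import manip, optics, finder
def save(cam,name):
    im=optics.get_image(cam); cv2.imwrite(f'pics/{name}.png',im[:,:,::-1]); return im
def ray(cam,uv,z,C=None):
    c=C or optics.get_calibration(cam); f=240/np.tan(np.radians(c['fov_y'])/2)
    T=np.array(c['world_to_cam']); R=T[:3,:3]; o=-R.T@T[:3,3]
    d=R.T@np.array([(uv[0]-c['cx'])/f,(uv[1]-c['cy'])/f,1]); return o+d*(z-o[2])/d[2]
E
python3 - <<'E'
from h import *
np.set_printoptions(precision=3,suppress=True)
a=save('top','top1'); b=save('scene','scene1')
cv2.imwrite('pics/both.png',cv2.resize(np.hstack([a,b]),(800,300))[:,:,::-1])
for l,z in [('cap_top',.118),('cap',.094),('jar',.007),('holder',0),('dish',0)]:
    for r in finder.tip_of(l,'top')[:4]: print(l,'tip',np.array(r['at']),round(r['p'],2),ray('top',r['at'],z))
    for r in finder.silhouettes(l,'top')[:3]: print(l,'box',np.array(r['box']),round(r['p'],2),ray('top',r['box'][:2],z))
print(manip.get_state())
c=optics.get_calibration('top');print(c)
E
```

```text
cap_top tip [253.4 233.3] 0.92 [0.551 0.141 0.118]
cap_top tip [205.5 245.6] 0.86 [0.524 0.237 0.118]
cap_top tip [252.4 304.9] 0.75 [0.407 0.138 0.118]
cap_top tip [314.4 260.1] 0.73 [0.5   0.016 0.118]
cap_top box [315.9 262.1  22.1  21.9] 0.85 [0.496 0.013 0.118]
cap_top box [255.9 304.2  23.6  30.4] 0.76 [0.409 0.131 0.118]
cap_top box [255.  235.2  27.6  26.2] 0.56 [0.548 0.137 0.118]
cap tip [259.6 232.1] 0.86 [0.556 0.131 0.094]
cap tip [249.1 302. ] 0.82 [0.412 0.147 0.094]
cap tip [313.  260.9] 0.68 [0.5   0.019 0.094]
cap tip [204.2 250.1] 0.6 [0.516 0.243 0.094]
cap box [258.7 234.6  28.2  27.8] 0.93 [0.551 0.132 0.094]
cap box [315.7 262.3  20.2  21.4] 0.87 [0.497 0.013 0.094]
cap box [253.9 302.4  25.6  29.2] 0.67 [0.412 0.137 0.094]
jar tip [261.8 239.7] 0.93 [0.548 0.133 0.007]
jar box [258.1 238.9  37.   33.4] 0.57 [0.549 0.142 0.007]
holder tip [259.5 239.4] 0.92 [0.549 0.139 0.   ]
holder box [260.4 239.6  57.5  54.3] 0.94 [0.548 0.137 0.   ]
dish tip [417. 243.] 0.76 [ 0.55 -0.21  0.  ]
dish box [420.4 240.7  74.1  72.2] 0.63 [ 0.555 -0.218  0.   ]
{'clock': 0.6, 'qpos': array([ 0.986,  0.276,  1.505,  0.   ,  1.361, -0.121]), 'qd': array([-0.001, -0.002,  0.   ,  0.001, -0.   ,  0.001]), 'effort': array([ -0.   , -41.639, -24.599,  -0.   ,   0.   ,  -0.   ]), 'position': array([0.257, 0.514, 0.239]), 'ee_rot': array([0.   , 0.23 , 0.973, 0.   ]), 'contact_force': array([-0.554, -0.009, -0.775]), 'moment': array([ 0.014, -0.007, -0.038]), 'gripper_force': 0.0, 'width': 0.08540243627787562}
{'fov_y': 42.263793015780756, 'cx': 322.2923834765567, 'cy': 231.06162361398418, 'world_to_cam': array([[ 0.026, -1.   ,  0.01 , -0.014],
       [-0.995, -0.027, -0.096,  0.568],
       [ 0.096, -0.007, -0.995,  1.323],
       [ 0.   ,  0.   ,  0.   ,  1.   ]])}
```

View pics/top1.png

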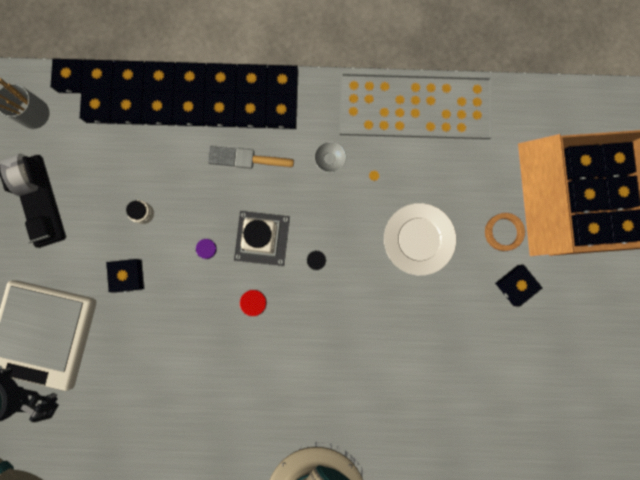

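View pics/scene1.png

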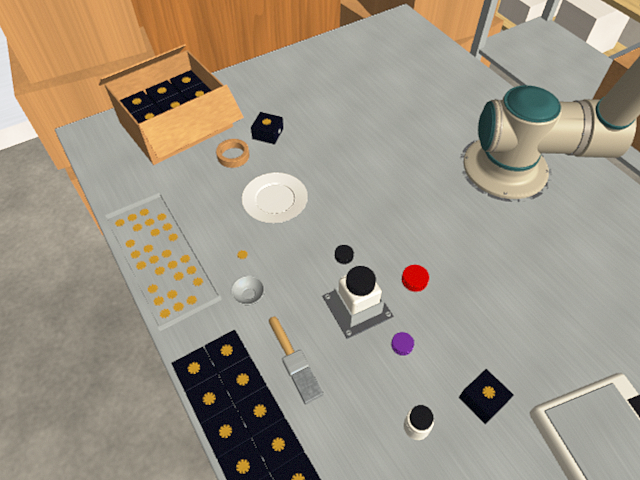

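The top view shows the target cap on the jar at about (258,234). The purple (206,248), red (253,303) and small black (316,260) caps are loose decoys, and the dish is at (420,240). The scene view agrees. Next I move above the jar.

Call:
servo_tool --pt "-2.0 -1.0 -0.4 0 0 0 -1" --pt "-3.6 -1.73 -0.5 0 0 0 -1" --pt "-3.6 -1.73 -0.5 0 0 0 -1" --pt "-3.6 -1.73 -0.5 0 0 0 -1" --pt "-3.6 -1.73 -0.5 0 0 0 -1"

```text
clock: 1.1
position: [0.3692, 0.3689, 0.2637]
ee_rot: [0.0, 0.23, 0.973, 0.0]
contact_force: [0.8, 0.5, -1.3]
width: 0.0852
gripper_force: 0.0
```

Call:
servo_tool --pt "-3.6 -1.73 -0.5 0 0 0 -1" --pt "-3.6 -1.73 -0.5 0 0 0 -1" --pt "-3.6 -1.73 -0.5 0 0 0 -1" --pt "-3.6 -1.73 -0.5 0 0 0 -1" --pt "-3.6 -1.73 0 0 0 0 -1"

```text
clock: 1.6
position: [0.492, 0.2109, 0.2843]
ee_rot: [0.001, 0.23, 0.973, 0.001]
contact_force: [0.9, 0.3, -0.5]
width: 0.085
gripper_force: 0.0
```

Call:
servo_tool --pt "-3.6 -1.73 0 0 0 0 -1" --pt "-3.6 -1.73 0 0 0 0 -1" --pt "-1.6 -0.7 0 0 0 0 -1" --pt "0 0 0 0 0 8 -1" --pt "0 0 0 0 0 8.4 -1"

```text
clock: 2.1
position: [0.551, 0.1354, 0.2831]
ee_rot: [-0.001, 0.37, 0.929, 0.0]
contact_force: [-0.5, 1.1, 0.3]
width: 0.0854
gripper_force: 0.0
```

Call:
servo_tool --pt "0 0 0 0 0 8.4 -1" --pt "0 0 0 0 0 8.4 -1" --pt "0 0 0 0 0 8.4 -1" --pt "0 0 0 0 0 8.4 -1" --pt "0 0 0 0 0 8 -1"

```text
clock: 2.6
position: [0.5504, 0.1364, 0.2834]
ee_rot: [-0.0, 0.675, 0.738, 0.0]
contact_force: [-0.1, -0.1, -0.8]
width: 0.0852
gripper_force: 0.0
```

Call:
servo_tool --pt "0 0 0 0 0 8 -1" --pt "0 0 0 0 0 8 -1" --pt "0 0 0 0 0 8 -1" --pt "0 0 0 0 0 8 -1" --pt "0 0 0 0 0 0 -1"

```text
clock: 3.1
position: [0.5505, 0.1363, 0.2834]
ee_rot: [-0.0, 0.85, 0.526, 0.0]
contact_force: [0.4, -0.9, -0.0]
width: 0.0855
gripper_force: 0.0
```

```bash
python3 - <<'E'
from h import *
np.set_printoptions(precision=4,suppress=True)
s=manip.get_state();print(s['clock'],s['position'],s['ee_rot'],s['qpos'],s['contact_force'])
C=optics.get_calibration('wrist');print(C)
save('wrist','w1')
for l,z in [('cap_top',.118),('cap',.094),('holder',0)]:
    for r in finder.tip_of(l,'wrist')[:4]: print(l,'tip',np.array(r['at']),round(r['p'],2),ray('wrist',r['at'],z,C))
    for r in finder.silhouettes(l,'wrist')[:3]: print(l,'box',np.array(r['box']),round(r['p'],2),ray('wrist',r['box'][:2],z,C))
E
```

```text
3.1 [0.5505 0.1363 0.2834] [-0.0003  0.8505  0.5261  0.    ] [0.1196 0.2429 1.4425 0.0006 1.4564 0.5824] [ 0.4436 -0.866  -0.0145]
{'fov_y': 59.468204582472765, 'cx': 312.5869153388135, 'cy': 232.69281817436612, 'world_to_cam': array([[ 0.8943, -0.4475,  0.0002, -0.4323],
       [-0.4263, -0.8519,  0.3041,  0.2988],
       [-0.1359, -0.272 , -0.9527,  0.5334],
       [ 0.    ,  0.    ,  0.    ,  1.    ]])}
cap_top tip [313.6 211. ] 0.82 [0.552  0.1354 0.118 ]
cap_top tip [324.  305.9] 0.79 [0.5246 0.0623 0.118 ]
cap_top tip [534.2 226.4] 0.69 [0.6935 0.0513 0.118 ]
cap_top tip [180.3 235.7] 0.68 [0.4541 0.163  0.118 ]
cap_top box [183.4 233.4  67.   61.5] 0.93 [0.4571 0.1635 0.118 ]
cap_top box [229.9  77.3  53.9  58.3] 0.92 [0.5432 0.2431 0.118 ]
cap_top box [314.9 206.   81.1  75.2] 0.83 [0.5545 0.1384 0.118 ]
cap tip [317.2 202.9] 0.9 [0.5547 0.1344 0.094 ]
cap tip [185.1 231.6] 0.8 [0.4488 0.1608 0.094 ]
cap tip [230.5  78.3] 0.6 [0.5397 0.2452 0.094 ]
cap tip [325.3 295.1] 0.58 [0.5252 0.0594 0.094 ]
cap box [318.  205.4  81.   79.9] 0.87 [0.5543 0.1323 0.094 ]
cap box [226.2  76.   53.7  60.4] 0.87 [0.5377 0.248  0.094 ]
cap box [328.9 299.4  42.2  46.5] 0.79 [0.5261 0.0544 0.094 ]
holder box [312.4 176.9 144.7 142.9] 0.95 [0.553  0.1395 0.    ]
```

View pics/w1.png

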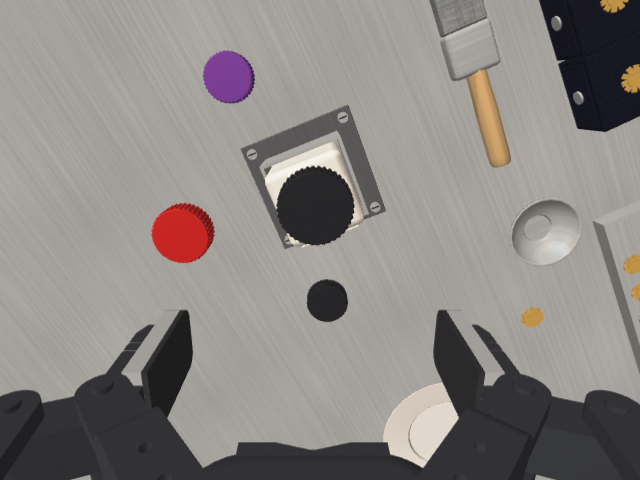

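The wrist view shows the black target cap on the jar at (316,206), the holder below it, and open fingers near the bottom corners. I'll fit the cap outline precisely.

```bash
cat >> h.py <<'E'
from scipy.optimize import minimize
def proj(C,P):
    f=240/np.tan(np.radians(C['fov_y'])/2); T=np.array(C['world_to_cam']); q=P@T[:3,:3].T+T[:3,3]
    return q[:,:2]/q[:,2:]*f+[C['cx'],C['cy']]
def fitcap(im,C,uv,p0,zs=(.094,.118),r=.0288):
    m=(im.max(2)<60).astype(np.uint8); n,l,st,ce=cv2.connectedComponentsWithStats(m)
    k=l[int(uv[1]),int(uv[0])]; M=(l==k).astype(np.uint8); print('blob',st[k],ce[k])
    a=np.linspace(0,2*np.pi,72,endpoint=False)
    def cost(p):
        P=np.vstack([np.c_[p[0]+r*np.cos(a),p[1]+r*np.sin(a),0*a+z] for z in zs])
        h=cv2.convexHull((proj(C,P)*16).astype(np.float32)).round().astype(np.int32)
        X=np.zeros_like(M); cv2.fillConvexPoly(X,h,1,shift=4); return float((X!=M).sum())
    o=minimize(cost,p0,method='Nelder-Mead',options=dict(initial_simplex=[p0,[p0[0]+.006,p0[1]],[p0[0],p0[1]+.006]],xatol=1e-4))
    return o.x,o.fun,M.sum()
E
python3 - <<'E'
from h import *
for cam,n,uv in [('wrist','w1',(316,206)),('top','top1',(258,234))]:
    print(cam,fitcap(cv2.imread(f'pics/{n}.png'),optics.get_calibration(cam),uv,[.551,.136]))
E
```

```text
blob [ 277  167   77   78 4644] [314.95176572 205.70219638]
wrist (array([0.55366315, 0.13544884]), np.float64(448.0), np.uint64(4644))
blob [244 220  27  27 565] [256.95752212 233.34867257]
top (array([0.54997168, 0.13399023]), np.float64(140.0), np.uint64(565))
```

Call:
servo_tool --pt "0 0.15 2 0 0 0 -1" --pt "0 0 2.5 0 0 0 -1" --pt "0 0 2.5 0 0 0 -1" --pt "0 0 2 0 0 0 -1" --pt "0 0 0 0 0 0 -1"

```text
clock: 3.95
position: [0.5501, 0.1347, 0.1904]
ee_rot: [-0.001, 0.851, 0.526, -0.003]
contact_force: [-0.5, -0.4, -0.1]
width: 0.0855
gripper_force: 0.0
```

```bash
python3 - <<'E'
from h import *
s=manip.get_state();print(s['position'],s['ee_rot'])
C=optics.get_calibration('wrist'); im=save('wrist','w2')
uv=proj(C,np.array([[.552,.135,.118]]))[0];print(uv)
t0=im.max(2)
for t in (60,80,100):
    print(t,fitcap((im.astype(int)*60//t).astype(np.uint8),C,uv,[.552,.135]))
E
```

```text
[0.55011615 0.13468937 0.1904186 ] [-0.00143034  0.85057462  0.52584419 -0.00294341]
[314.33184106 253.38703097]
blob [ 262  188  109  110 9089] [315.93145561 243.38563098]
60 (array([0.55324792, 0.13536953]), np.float64(825.0), np.uint64(9089))
blob [ 261  188  110  110 9177] [315.86891141 243.39228506]
80 (array([0.55312606, 0.13559656]), np.float64(741.0), np.uint64(9177))
blob [ 257  188  114  110 9260] [315.72850972 243.36727862]
100 (array([0.5535401 , 0.13648416]), np.float64(689.0), np.uint64(9260))
```

View pics/w2.png

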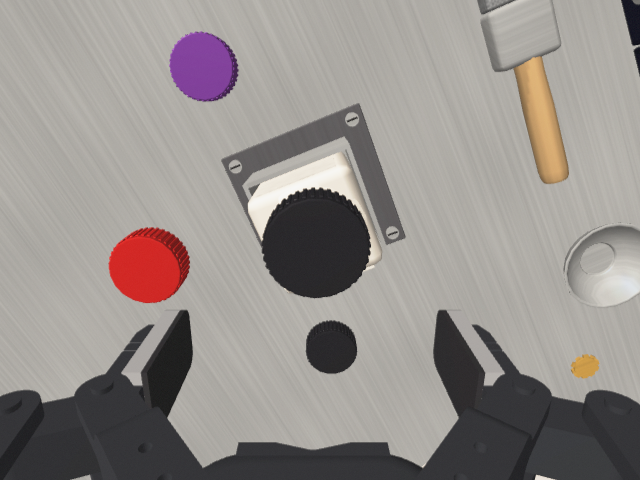

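The cap is at (316,243) between the fingers, slightly right of their midline (312). I'll refit with the radius free.

```bash
python3 - <<'E'
from h import *
C=optics.get_calibration('wrist'); im=cv2.imread('pics/w2.png')
for r in (.0265,.0275,.028,.0285,.029):
  for zs in ((.094,.118),(.097,.118)):
    print(r,zs,fitcap((im.astype(int)*60//80).astype(np.uint8),C,(316,243),[.552,.135],zs,r)[:2])
E
```

```text
blob [ 261  188  110  110 9177] [315.86891141 243.39228506]
0.0265 (0.094, 0.118) (array([0.55531467, 0.13627474]), np.float64(756.0))
blob [ 261  188  110  110 9177] [315.86891141 243.39228506]
0.0265 (0.097, 0.118) (array([0.55569336, 0.13668389]), np.float64(839.0))
blob [ 261  188  110  110 9177] [315.86891141 243.39228506]
0.0275 (0.094, 0.118) (array([0.55477338, 0.13617668]), np.float64(269.0))
blob [ 261  188  110  110 9177] [315.86891141 243.39228506]
0.0275 (0.097, 0.118) (array([0.55499915, 0.13624909]), np.float64(297.0))
blob [ 261  188  110  110 9177] [315.86891141 243.39228506]
0.028 (0.094, 0.118) (array([0.55512544, 0.13633365]), np.float64(233.0))
blob [ 261  188  110  110 9177] [315.86891141 243.39228506]
0.028 (0.097, 0.118) (array([0.55519527, 0.13652012]), np.float64(171.0))
blob [ 261  188  110  110 9177] [315.86891141 243.39228506]
0.0285 (0.094, 0.118) (array([0.55500144, 0.13617665]), np.float64(420.0))
blob [ 261  188  110  110 9177] [315.86891141 243.39228506]
0.0285 (0.097, 0.118) (array([0.5551984 , 0.13667139]), np.float64(342.0))
blob [ 261  188  110  110 9177] [315.86891141 243.39228506]
0.029 (0.094, 0.118) (array([0.55451047, 0.13532808]), np.float64(700.0))
blob [ 261  188  110  110 9177] [315.86891141 243.39228506]
0.029 (0.097, 0.118) (array([0.55470862, 0.13601019]), np.float64(620.0))
```

Call:
servo_tool --pt "0.2 0.22 2 0 0 0 -1" --pt "0 0 2.5 0 0 0 -1" --pt "0 0 2.5 0 0 0 -1" --pt "0 0 1.5 0 0 0 -1" --pt "0 0 0.1 0 0 0 -1"

```text
clock: 4.5
position: [0.5547, 0.1357, 0.1067]
ee_rot: [-0.0, 0.851, 0.526, -0.001]
contact_force: [-1.3, 0.6, -0.3]
width: 0.0855
gripper_force: 0.0
```

Call:
servo_tool --pt "0 0 0 0 0 0 -0.1" --pt "0 0 0 0 0 0 0.0" --pt "0 0 0 0 0 0 0.1" --pt "0 0 0 0 0 0 0.2" --pt "0 0 0 0 0 0 0.2" --squeeze 20

```text
clock: 5.0
position: [0.5556, 0.1362, 0.1091]
ee_rot: [0.0, 0.851, 0.526, 0.001]
contact_force: [-1.3, 1.5, 7.0]
width: 0.0573
gripper_force: 21.4
```

Call:
servo_tool --pt "0 0 0 0 0 0 -0.1" --pt "0 0 -0.3 0 0 0 -0.1" --pt "0 0 0 0 0 0 -0.1" --pt "0 0 0 0 0 0 -0.1" --pt "0 0 0 0 0 0 -0.1"

```text
clock: 5.5
position: [0.5547, 0.1356, 0.1101]
ee_rot: [-0.0, 0.851, 0.526, -0.0]
contact_force: [-1.2, -1.2, 0.7]
width: 0.057
gripper_force: 22.9
```

```bash
python3 - <<'E'
from h import *
s=manip.get_state();print(s['position'],s['ee_rot'],s['qpos'],s['contact_force'],s['width'])
im=save('wrist','w3')
E
```

```text
[0.55470074 0.1355626  0.11010299] [-1.21866395e-04  8.50678847e-01  5.25685503e-01 -4.87063534e-04] [ 1.17973092e-01  3.70859734e-01  1.70639884e+00 -2.17172062e-04
  1.06532010e+00  5.81833032e-01] [-1.16931192 -1.15230947  0.69414993] 0.057009924051419206
```

View pics/w3.png

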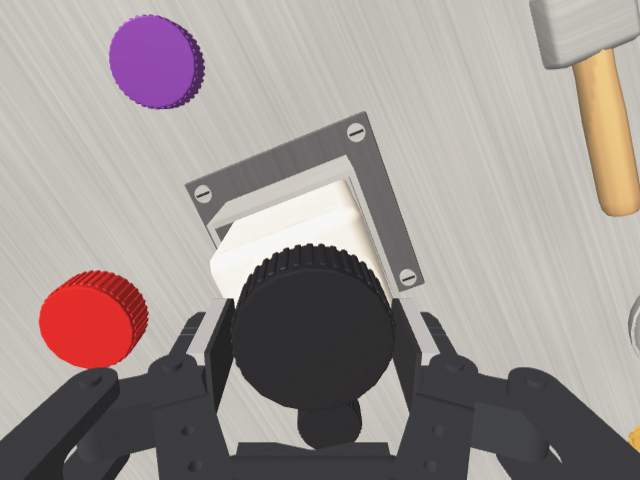

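The pads sit evenly on the cap, which is at (313,330). The vertical force is now near zero, so I'll tighten.

Call:
servo_tool --pt "0 0 0 0 0 0 0.3" --pt "0 0 0 0 0 0 0.3" --pt "0 0 0 0 0 0 0.3" --pt "0 0 0 0 0 0 0.3" --pt "0 0 0 0 0 0 0.3" --squeeze 80

```text
clock: 6.05
position: [0.5551, 0.1357, 0.1103]
ee_rot: [0.0, 0.851, 0.526, -0.0]
contact_force: [-1.5, -1.1, 0.9]
width: 0.0555
gripper_force: 84.3
```

```bash
python3 - <<'E'
from h import *
C=optics.get_calibration('wrist')
s=manip.get_state();print(s['position'],s['contact_force'],s['moment'],s['width'],s['gripper_force'])
p=s['position'];print(proj(C,np.array([[p[0],p[1],.118],[.555,.136,.118]])))
E
```

```text
[0.55505868 0.13572634 0.11031299] [-1.48143664 -1.12907178  0.89599449] [-0.09294296  0.22413235  0.02345281] 0.05553634017671902 84.30718844221701
[[309.8382721  339.17178526]
 [309.3266324  338.614971  ]]
```

Call:
servo_tool --pt "0 0 0 0 0 -8 0.3" --pt "0 0 0 0 0 -8 0.3" --pt "0 0 0 0 0 -8 0.3" --pt "0 0 0 0 0 -8 0.3" --pt "0 0 0 0 0 0 0.3"

```text
clock: 6.55
position: [0.5524, 0.1381, 0.1104]
ee_rot: [-0.003, 0.673, 0.74, 0.0]
contact_force: [-4.9, 6.1, 2.0]
width: 0.0554
gripper_force: 85.4
```

```bash
python3 - <<'E'
from h import *
s=manip.get_state();print(s['clock'],s['qpos'],s['contact_force'],s['moment'],s['width'],s['gripper_force'])
save('wrist','w4')
E
```

```text
6.55 [0.11941003 0.36972782 1.70745298 0.00610264 1.0688059  0.02220553] [-4.90248185  6.05423889  2.0230236 ] [ 1.07096594  0.71521847 -0.43695023] 0.05535626529526125 85.39002172690743
```

View pics/w4.png

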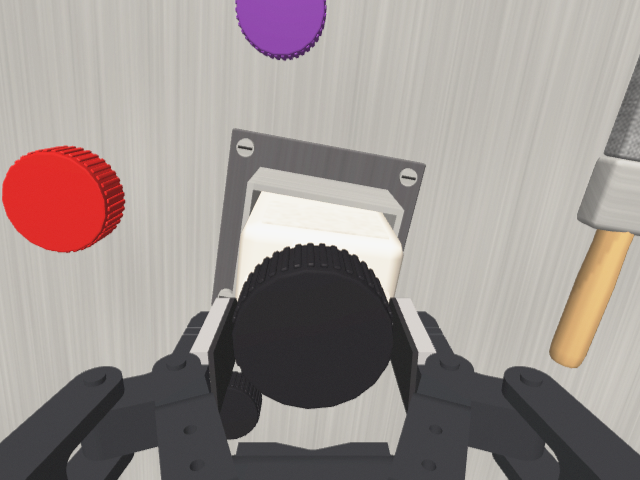

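The TCP has turned 32° and the grip held. I'll ease the side load and turn a bit further.

Call:
servo_tool --pt "0.12 -0.12 0 0 0 -4 0.3" --pt "0.12 -0.12 0 0 0 -5 0.3" --pt "0 0 0 0 0 -5 0.3" --pt "0 0 0 0 0 0 0.3" --pt "0 0 0 0 0 0 0.3"

```text
clock: 7.1
position: [0.5525, 0.1381, 0.1104]
ee_rot: [-0.0, 0.578, 0.816, 0.0]
contact_force: [-1.4, 2.0, 1.0]
width: 0.0557
gripper_force: 85.4
```

```bash
cat > st.py <<'E'
from h import *
np.set_printoptions(precision=4,suppress=True)
s=manip.get_state();q=s['ee_rot'];yaw=2*np.arctan2(q[2],q[1]);x=np.array([np.cos(yaw),np.sin(yaw)]);y=np.array([x[1],-x[0]])
F=s['contact_force'];print(s['clock'],s['position'],'yawx',yaw,'q6',s['qpos'][5],'F',F,'toolFx,y',F[:2]@x,F[:2]@y,'M',s['moment'],s['width'],s['gripper_force'],'x',x,'y',y)
E
python3 st.py
```

```text
7.1 [0.5525 0.1381 0.1104] yawx 1.9078836111721376 q6 -0.21497545588935987 F [-1.3837  1.9622  0.9942] toolFx,y 2.309389088104657 -0.6568425101722729 M [0.1839 0.2668 0.0258] 0.05566683312298374 85.38621746138233 x [-0.3307  0.9437] y [0.9437 0.3307]
```

Call:
servo_tool --pt "0 0 0 0 0 0 0.3" --pt "0 0 0 0 0 -6 0.3" --pt "0 0 0 0 0 -7 0.3" --pt "0 0 0 0 0 -7 0.3" --pt "0 0 0 0 0 -7 0.3" --squeeze 35

```text
clock: 7.6
position: [0.5525, 0.1379, 0.1103]
ee_rot: [0.0, 0.369, 0.929, 0.0]
contact_force: [-0.6, 1.7, 0.6]
width: 0.0552
gripper_force: 85.3
```

```bash
python3 st.py
```

```text
7.6 [0.5525 0.1379 0.1103] yawx 2.3849571129830536 q6 -0.6920456681751568 F [-0.6237  1.7302  0.623 ] toolFx,y 1.6412572343607568 0.8299637678604475 M [ 0.194   0.2826 -0.0436] 0.055237251176250224 85.336674569553 x [-0.7271  0.6865] y [0.6865 0.7271]
```

Call:
servo_tool --pt "0 0 0 0 0 0 -0.34" --pt "0 0 0 0 0 0 -0.34" --pt "0 0 0 0 0 0 -0.2" --pt "0 0 0 0 0 0 -0.2" --pt "0 0 0 0 0 -3 -0.2" --squeeze 35

```text
clock: 8.1
position: [0.5524, 0.1379, 0.1103]
ee_rot: [-0.0, 0.347, 0.938, 0.0]
contact_force: [-1.1, 1.6, 1.2]
width: 0.0564
gripper_force: 37.3
```

Call:
servo_tool --pt "0 0 0 0 0 -3 -0.2" --pt "0 0 0 0 0 -2 -0.2" --pt "0 0 0 0 0 -2 -0.2" --pt "0 0 0 0 0 0 -0.2" --pt "0 0 0 0 0 0 -0.2"

```text
clock: 8.6
position: [0.5524, 0.1378, 0.1103]
ee_rot: [0.0, 0.289, 0.957, 0.0]
contact_force: [-1.6, 1.2, -1.2]
width: 0.0567
gripper_force: 37.4
```

```bash
python3 st.py
```

```text
8.6 [0.5524 0.1378 0.1103] yawx 2.55450527784941 q6 -0.8614318480772413 F [-1.5526  1.2265 -1.2297] toolFx,y 1.972020590241922 0.16115170315157387 M [0.1229 0.2206 0.0003] 0.056665765644656085 37.352327238352515 x [-0.8326  0.5539] y [0.5539 0.8326]
```

Call:
servo_tool --pt "0 0 0 0 0 -2.5 -0.2" --pt "0 0 0 0 0 -2.5 -0.2" --pt "0 0 0 0 0 -2.5 -0.2" --pt "0 0 0 0 0 -2 -0.2" --pt "0 0 0 0 0 0 -0.2" --squeeze 25

```text
clock: 9.1
position: [0.5524, 0.1378, 0.1103]
ee_rot: [-0.0, 0.209, 0.978, 0.0]
contact_force: [-1.3, 1.2, -0.5]
width: 0.0566
gripper_force: 37.3
```

```bash
python3 st.py
```

```text
9.1 [0.5524 0.1378 0.1103] yawx 2.7205973792917604 q6 -1.0275442065150582 F [-1.3335  1.2392 -0.5249] toolFx,y 1.7235333665933945 0.5860443330281965 M [0.0825 0.2045 0.0108] 0.056558030959479685 37.338717442678444 x [-0.9127  0.4087] y [0.4087 0.9127]
```

Call:
servo_tool --pt "0 0 0 0 0 -2.5 -0.2" --pt "0 0 0 0 0 -2.5 -0.2" --pt "0 0 0 0 0 -2.5 -0.2" --pt "0 0 0 0 0 -2 -0.2" --pt "0 0 0 0 0 0 -0.2"

```text
clock: 9.6
position: [0.5524, 0.1377, 0.1103]
ee_rot: [-0.0, 0.127, 0.992, -0.0]
contact_force: [-2.0, -1.1, -0.4]
width: 0.057
gripper_force: 37.3
```

```bash
python3 st.py
```

```text
9.6 [0.5524 0.1377 0.1103] yawx 2.8860960386736845 q6 -1.1929563889681956 F [-1.9774 -1.0977 -0.4482] toolFx,y 1.63579363184983 -1.561766252871155 M [0.1042 0.2316 0.0054] 0.05702304373040515 37.33307685103455 x [-0.9675  0.2527] y [0.2527 0.9675]
```

Call:
servo_tool --pt "0 0 0 0 0 -2.5 -0.2" --pt "0 0 0 0 0 -2.5 -0.2" --pt "0 0 0 0 0 -2.5 -0.2" --pt "0 0 0 0 0 0 -0.2" --pt "0 0 0 0 0 0 -0.2"

```text
clock: 10.1
position: [0.5524, 0.1376, 0.1102]
ee_rot: [-0.0, 0.062, 0.998, -0.0]
contact_force: [-0.7, -0.6, -1.4]
width: 0.0569
gripper_force: 37.3
```

```bash
python3 st.py
```

```text
10.1 [0.5524 0.1376 0.1102] yawx 3.016527866418868 q6 -1.3233695786222095 F [-0.6771 -0.6281 -1.393 ] toolFx,y 0.5934308932286864 -0.7076390367695472 M [-0.0762  0.198  -0.007 ] 0.05691363363915784 37.31640305222868 x [-0.9922  0.1247] y [0.1247 0.9922]
```

Call:
servo_tool --pt "0 0 0 0 0 -2.5 -0.2" --pt "0 0 0 0 0 -2.5 -0.2" --pt "0 0 0 0 0 -2.5 -0.2" --pt "0 0 0 0 0 0 -0.2" --pt "0 0 0 0 0 0 -0.2"

```text
clock: 10.6
position: [0.5524, 0.1377, 0.1102]
ee_rot: [0.0, -0.003, 1.0, -0.0]
contact_force: [-0.8, -1.0, -1.6]
width: 0.0568
gripper_force: 37.2
```

```bash
python3 st.py
```

```text
10.6 [0.5524 0.1377 0.1102] yawx 3.147486046932366 q6 -1.4543667781366092 F [-0.7831 -0.9748 -1.6059] toolFx,y 0.7888214635516847 -0.9701817145985718 M [-0.1007  0.1577 -0.0145] 0.05675629135390902 37.24243782538338 x [-1.     -0.0059] y [-0.0059  1.    ]
```

Call:
servo_tool --pt "0 0 0 0 0 -2.5 -0.2" --pt "0 0 0 0 0 -2.5 -0.2" --pt "0 0 0 0 0 -2.5 -0.2" --pt "0 0 0 0 0 0 -0.2" --pt "0 0 0 0 0 0 -0.2"

```text
clock: 11.1
position: [0.5522, 0.1375, 0.1103]
ee_rot: [-0.0, -0.068, 0.998, -0.0]
contact_force: [-0.9, -1.9, -0.1]
width: 0.0566
gripper_force: 37.4
```

```bash
python3 st.py
```

```text
11.1 [0.5522 0.1375 0.1103] yawx 3.2785059818166613 q6 -1.5853475423050927 F [-0.9145 -1.9267 -0.1166] toolFx,y 1.1688899337613325 -1.7838733776186628 M [-0.2649  0.3337 -0.0454] 0.056586034682263635 37.365631881864374 x [-0.9906 -0.1365] y [-0.1365  0.9906]
```

Call:
servo_tool --pt "0 0 0 0 0 -2.5 -0.2" --pt "0 0 0 0 0 -2.5 -0.2" --pt "0 0 0 0 0 -2.5 -0.2" --pt "0 0 0 0 0 0 -0.2" --pt "0 0 0 0 0 0 -0.2"

```text
clock: 11.6
position: [0.5523, 0.1375, 0.1103]
ee_rot: [-0.0, -0.134, 0.991, -0.0]
contact_force: [-2.1, -2.0, -0.9]
width: 0.0568
gripper_force: 37.4
```

```bash
python3 st.py
```

```text
11.6 [0.5523 0.1375 0.1103] yawx 3.4094159063803446 q6 -1.7162459190037977 F [-2.1136 -1.9558 -0.9246] toolFx,y 2.5558595651271374 -1.3267372626844463 M [-0.4452  0.293   0.0002] 0.05682899188618681 37.401093117079824 x [-0.9643 -0.2646] y [-0.2646  0.9643]
```

Call:
servo_tool --pt "0 0 0 0 0 -2.5 -0.2" --pt "0 0 0 0 0 -2.5 -0.2" --pt "0 0 0 0 0 -2 -0.2" --pt "0 0 0 0 0 0 -0.2" --pt "0 0 0 0 0 0 -0.2"

```text
clock: 12.1
position: [0.5516, 0.1366, 0.1103]
ee_rot: [-0.001, -0.194, 0.981, -0.001]
contact_force: [-2.7, -4.8, 1.2]
width: 0.0569
gripper_force: 37.5
```

```bash
python3 st.py
```

```text
12.1 [0.5516 0.1366 0.1103] yawx 3.5318094341039163 q6 -1.8382705337524072 F [-2.7272 -4.7861  1.2243] toolFx,y 4.342803784597174 -3.3889077257321323 M [-0.8598  0.5113 -0.1937] 0.05693905289542082 37.547852430240596 x [-0.9248 -0.3804] y [-0.3804  0.9248]
```

Call:
servo_tool --pt "0 0 0 0 0 -2.5 -0.2" --pt "0 0 0 0 0 -2.5 -0.2" --pt "0 0 0 0 0 -1 -0.2" --pt "0 0 0 0 0 0 -0.2" --pt "0 0 0 0 0 0 -0.2"

```text
clock: 12.6
position: [0.5504, 0.1361, 0.1101]
ee_rot: [-0.002, -0.245, 0.97, -0.001]
contact_force: [-4.6, -6.1, 2.5]
width: 0.0568
gripper_force: 37.9
```

```bash
python3 st.py
```

```text
12.6 [0.5504 0.1361 0.1101] yawx 3.635667584290143 q6 -1.9422800076236069 F [-4.5738 -6.0577  2.4556] toolFx,y 6.899484902192518 -3.164258870520034 M [-1.0518  0.8752 -0.4445] 0.05677725533549605 37.85773281706497 x [-0.8804 -0.4742] y [-0.4742  0.8804]
```

The twist moment has reached -0.44 N·m, so this is the stop. I'll ease back slightly, then test a small lift.

Call:
servo_tool --pt "0 0 0 0 0 2.5 -0.2" --pt "0 0 0 0 0 2.5 -0.2" --pt "0 0 -0.2 0 0 0 -0.2" --pt "0 0 -0.2 0 0 0 -0.2" --pt "0 0 0 0 0 0 -0.2"

```text
clock: 13.1
position: [0.5526, 0.138, 0.1146]
ee_rot: [0.0, -0.203, 0.979, 0.0]
contact_force: [-1.6, -3.2, -0.9]
width: 0.0567
gripper_force: 37.6
```

```bash
python3 st.py
```

```text
13.1 [0.5526 0.138  0.1146] yawx 3.5506104620599643 q6 -1.857700063708678 F [-1.6492 -3.1527 -0.9351] toolFx,y 2.7670395717357854 -2.236770751631575 M [-0.3335  0.3207 -0.0424] 0.0566867863962628 37.56627444463902 x [-0.9175 -0.3977] y [-0.3977  0.9175]
```

Call:
servo_tool --pt "0 0 -0.3 0 0 0 -0.2" --pt "0 0 -0.2 0 0 0 -0.2" --pt "0 0 0 0 0 0 -0.2" --pt "0 0 0 0 0 0 -0.2" --pt "0 0 0 0 0 0 -0.2"

```text
clock: 13.6
position: [0.5525, 0.138, 0.1194]
ee_rot: [0.0, -0.203, 0.979, 0.0]
contact_force: [-0.3, -0.7, 0.2]
width: 0.0568
gripper_force: 37.6
```

```bash
python3 - <<'E'
from h import *
exec(open('st.py').read())
a=save('wrist','w5')
E
```

```text
13.6 [0.5525 0.138  0.1194] yawx 3.550608422458852 q6 -1.857465089402933 F [-0.2557 -0.7413  0.1539] toolFx,y 0.5294070259966784 -0.5784283415584887 M [-0.1883  0.1756 -0.0117] 0.05684012435040922 37.56668197223917 x [-0.9175 -0.3977] y [-0.3977  0.9175]
```

View pics/w5.png

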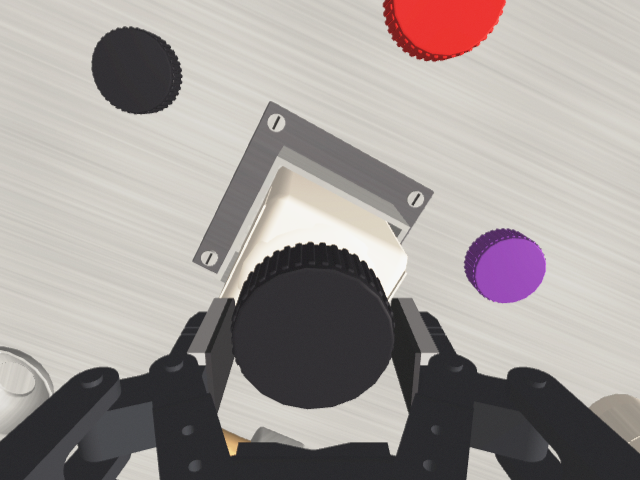

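The vertical force is near zero, the cap at (313,330) has risen and the jar sits in its holder. I'll lift clear and carry the cap over.

Call:
servo_tool --pt "0 0 -0.5 0 0 0 -0.2" --pt "0 0 -1.0 0 0 0 -0.2" --pt "0 0 -1.5 0 0 0 -0.2" --pt "0 0 -2.0 0 0 0 -0.2" --pt "0 0 -2.0 0 0 0 -0.2"

```text
clock: 14.15
position: [0.5532, 0.1382, 0.1911]
ee_rot: [0.001, -0.203, 0.979, 0.0]
contact_force: [-0.3, -0.9, -0.5]
width: 0.0567
gripper_force: 37.6
```

Call:
servo_tool --pt "0 0 -1 0 0 8 -0.2" --pt "0 0 0 0 0 8 -0.2" --pt "0 0 0 0 0 8 -0.2" --pt "0 0 0 0 0 8 -0.2" --pt "0 0 0 0 0 8 -0.2"

```text
clock: 14.65
position: [0.5533, 0.1382, 0.2007]
ee_rot: [0.001, 0.147, 0.989, 0.001]
contact_force: [0.9, 0.0, -0.7]
width: 0.0565
gripper_force: 37.6
```

Call:
servo_tool --pt "-0.4 -1.4 0 0 0 0 -0.2" --pt "-0.85 -2.8 0 0 0 0 -0.2" --pt "-0.85 -2.8 0 0 0 0 -0.2" --pt "-0.85 -2.8 0 0 0 0 -0.2" --pt "-0.85 -2.8 0 0 0 0 -0.2"

```text
clock: 15.15
position: [0.5532, 0.0042, 0.2002]
ee_rot: [0.001, 0.142, 0.99, -0.0]
contact_force: [0.5, -0.5, 0.4]
width: 0.0567
gripper_force: 37.6
```

Call:
servo_tool --pt "-0.85 -2.8 0 0 0 0 -0.2" --pt "-0.85 -2.8 0 0 0 0 -0.2" --pt "-0.85 -2.8 0 0 0 0 -0.2" --pt "-0.85 -2.8 0 0 0 0 -0.2" --pt "-0.85 -2.8 0 0 0 0 -0.2"

```text
clock: 15.65
position: [0.5536, -0.1424, 0.2002]
ee_rot: [0.001, 0.143, 0.99, -0.0]
contact_force: [1.2, 0.3, -0.4]
width: 0.0567
gripper_force: 37.6
```

Call:
servo_tool --pt "-0.85 -2.8 0 0 0 0 -0.2" --pt "-0.85 -2.8 0 0 0 0 -0.2" --pt "-0.3 -1.0 0 0 0 0 -0.2" --pt "0 0 0 0 0 0 -0.2" --pt "0 0 0 0 0 0 -0.2"

```text
clock: 16.15
position: [0.5538, -0.2085, 0.1995]
ee_rot: [-0.0, 0.144, 0.99, 0.001]
contact_force: [-0.2, 0.6, -0.7]
width: 0.0565
gripper_force: 37.6
```

```bash
python3 - <<'E'
from h import *
exec(open('st.py').read())
a=save('scene','s2'); b=save('top','t2')
for l in ('jar','dish','cap'):
    for r in finder.tip_of(l,'top')[:3]: print(l,r['at'],r['p'],ray('top',r['at'],.007 if l!='cap' else .2))
for r in finder.tip_of('dish','scene')[:2]: print('dish scene',r['at'],r['p'],ray('scene',r['at'],0))
for r in finder.silhouettes('dish','scene')[:2]: print('dish scene',r['box'],r['p'],ray('scene',r['box'][:2],.01))
cv2.imwrite('pics/both2.png',np.hstack([a[60:460,100:500],b[60:460,140:540]])[:,:,::-1])
E
```

```text
16.15 [ 0.5538 -0.2085  0.1995] yawx 2.852939890366061 q6 -1.7606752215089543 F [-0.185   0.6033 -0.7464] toolFx,y 0.3491006520452215 0.5257120808094541 M [0.0068 0.0469 0.0408] 0.05647854536992384 37.57128621796028 x [-0.9586  0.2847] y [0.2847 0.9586]
jar [265.8, 242.3] 0.58 [0.5422 0.1243 0.007 ]
cap [253.8, 298.5] 0.84 [0.4213 0.127  0.2   ]
cap [316.7, 261.9] 0.78 [0.493 0.011 0.2  ]
cap [205.4, 250.6] 0.59 [0.5087 0.2215 0.2   ]
dish scene [274.8, 199.4] 0.65 [ 0.5583 -0.2127  0.    ]
dish scene [269.8, 134.5] 0.18 [ 0.4597 -0.4196 -0.    ]
dish scene [274.5, 198.1, 67.2, 50.5] 0.82 [ 0.5605 -0.2089  0.01  ]
```

View pics/both2.png

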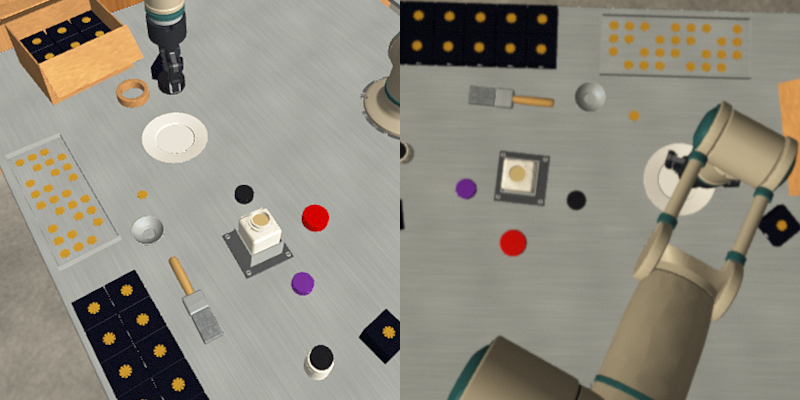

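The open jar stands in its holder and the cap is held above the dish (left view (175,137)). I'll lower it.

Call:
servo_tool --pt "-0.3 -0.25 2 0 0 0 -0.2" --pt "0 0 3 0 0 0 -0.2" --pt "0 0 3 0 0 0 -0.2" --pt "0 0 3 0 0 0 -0.2" --pt "0 0 3 0 0 0 -0.2"

```text
clock: 17.0
position: [0.5564, -0.2119, 0.0584]
ee_rot: [0.0, 0.144, 0.99, -0.0]
contact_force: [0.2, 0.8, -0.1]
width: 0.0565
gripper_force: 37.6
```

Call:
servo_tool --pt "0 0 1.5 0 0 0 -0.2" --pt "0 0 1 0 0 0 -0.2" --pt "0 0 0.3 0 0 0 -0.2" --pt "0 0 0 0 0 0 -0.2" --pt "0 0 0 0 0 0 -0.2"

```text
clock: 17.5
position: [0.557, -0.2126, 0.0323]
ee_rot: [0.001, 0.144, 0.99, -0.0]
contact_force: [-0.3, 0.4, 0.6]
width: 0.0569
gripper_force: 37.6
```

Call:
servo_tool --pt "0 0 0.2 0 0 0 -0.2" --pt "0 0 0.2 0 0 0 -0.2" --pt "0 0 0.1 0 0 0 -0.2" --pt "0 0 0 0 0 0 -0.2" --pt "0 0 0 0 0 0 -0.2"

```text
clock: 18.0
position: [0.5562, -0.2123, 0.0263]
ee_rot: [0.0, 0.144, 0.99, 0.0]
contact_force: [-0.0, -0.0, -0.3]
width: 0.0568
gripper_force: 37.6
```

Call:
servo_tool --pt "0 0 0.1 0 0 0 -0.2" --pt "0 0 0.1 0 0 0 -0.2" --pt "0 0 0.1 0 0 0 -0.2" --pt "0 0 0 0 0 0 -0.2" --pt "0 0 0 0 0 0 -0.2"

```text
clock: 18.5
position: [0.5562, -0.2123, 0.0232]
ee_rot: [-0.0, 0.144, 0.99, 0.0]
contact_force: [-0.8, -0.1, 0.0]
width: 0.0568
gripper_force: 37.6
```

Call:
servo_tool --pt "0 0 0.1 0 0 0 -0.2" --pt "0 0 0.1 0 0 0 -0.2" --pt "0 0 0 0 0 0 -0.2" --pt "0 0 0 0 0 0 -0.2" --pt "0 0 0 0 0 0 -0.2"

```text
clock: 19.0
position: [0.5562, -0.2123, 0.0213]
ee_rot: [0.0, 0.144, 0.99, 0.0]
contact_force: [0.3, -0.1, -0.1]
width: 0.057
gripper_force: 37.6
```

Call:
servo_tool --pt "0 0 0.1 0 0 0 -0.2" --pt "0 0 0.1 0 0 0 -0.2" --pt "0 0 0 0 0 0 -0.2" --pt "0 0 0 0 0 0 -0.2" --pt "0 0 0 0 0 0 -0.2"

```text
clock: 19.5
position: [0.5564, -0.2124, 0.0203]
ee_rot: [0.0, 0.144, 0.99, -0.0]
contact_force: [-0.5, 1.2, 5.4]
width: 0.057
gripper_force: 38.1
```

Contact at 5 N. I'll open gently, then raise.

Call:
servo_tool --pt "0 0 -0.1 0 0 0 -0.36" --pt "0 0 0 0 0 0 -0.42" --pt "0 0 0 0 0 0 -0.6" --pt "0 0 0 0 0 0 -1" --pt "0 0 0 0 0 0 -1"

```text
clock: 20.0
position: [0.5561, -0.2123, 0.0201]
ee_rot: [-0.0, 0.144, 0.99, 0.0]
contact_force: [0.1, -0.7, 0.5]
width: 0.0855
gripper_force: 0.0
```

Call:
servo_tool --pt "0 0 -0.5 0 0 0 -1" --pt "0 0 -2 0 0 0 -1" --pt "0 0 -4 0 0 0 -1" --pt "0 0 -4 0 0 0 -1" --pt "0 0 -4 0 0 0 -1"

```text
clock: 20.5
position: [0.5559, -0.2121, 0.167]
ee_rot: [-0.0, 0.144, 0.99, 0.0]
contact_force: [0.7, -1.0, 0.1]
width: 0.0858
gripper_force: 0.0
```

```bash
python3 - <<'E'
from h import *
exec(open('st.py').read())
C=optics.get_calibration('wrist'); a=save('wrist','w6')
for l,z in (('cap',.005),('dish',0.005)):
    for r in finder.tip_of(l,'wrist')[:2]: print(l,r['at'],r['p'],ray('wrist',r['at'],z,C))
b=save('scene','s3')
cv2.imwrite('pics/both3.png',np.hstack([a[:400,120:520],b[60:460,100:500]])[:,:,::-1])
E
```

```text
20.5 [ 0.5559 -0.2121  0.167 ] yawx 2.8523504451832102 q6 -1.7631037691949587 F [ 0.6857 -0.9522  0.1103] toolFx,y -0.9287834908788635 -0.7171193103638409 M [-0.0495 -0.0124  0.0334] 0.08580837631143408 0.0 x [-0.9585  0.2852] y [0.2852 0.9585]
cap [312.6, 212.8] 0.92 [ 0.5587 -0.2125  0.005 ]
cap [620.0, 42.8] 0.82 [0.5067 0.0104 0.005 ]
```

View pics/both3.png

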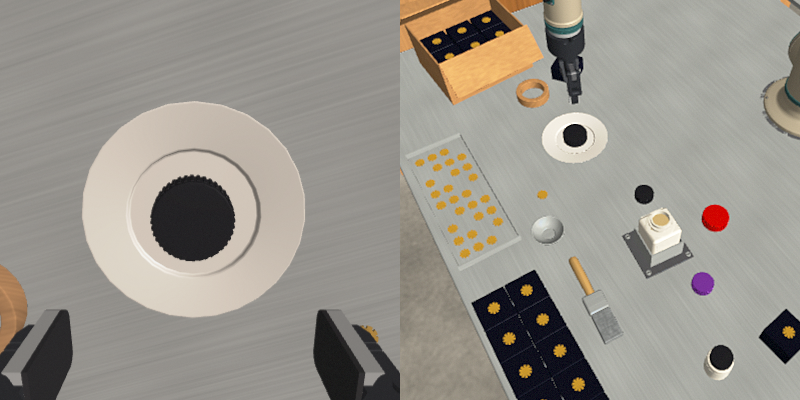

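The cap lies flat in the middle of the dish floor (crop (193,218), dish centre about (193,210)). The jar is home and the gripper is clear.

```bash
python3 -c "
from rig import manip
print(manip.sign_off())"
```

```text
the job is handed in; nothing more can be done
None
```

The cap was broken loose, spun to its stop, lifted off and set down flat, right way up, in the middle of the dish; the jar is still in its holder and the job is handed in (no verdict came back).

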